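# Clamp the chip pack in the bench screw press

## Task

Two small bench screw presses stand side by side, and one of them has a chip-bonding pack lying on its bed. Wind that press's crank clockwise (seen from above) until its platen just touches the pack, then give it a quarter turn more to set the clamping force, and stop there. Leave the crank standing and let go of it.

Things in the scene. Friction and masses are not known exactly. Their poses are not given: they have to be found in the camera images.
- crank (a joint): Crank angle of the loaded press, rad; grows clockwise seen from above, about a vertical axis. Lowers the platen 24 mm per turn; the crank keeps its height. At 0 (platen 9 mm above the pack) the arm points to the press's front, the robot's side; starts at 0 to 0.9. The platen touches at 2.36 rad, then the sprung bed yields. Turns on to 5.6. Stays where left; takes 3 to 7 N at the knob.
- knob_centre (a point): Centre of the upright black knob (diameter 22, height 50 mm) at the end of the crank arm, 187 mm above the worktop. It spins freely on its own upright pin, so it can be held with an unturned wrist and led round the crank axis on a circle of radius 50 mm. Knob top 24 mm above this point; the crank arm's top is 27 mm below it, the hub's 25 mm below; nothing else of the press is higher.
- crank_axis (a point): Point on the crank's fixed upright axis, level with the knob's centre; x axis from the press's front to its back (turned up to 15 degrees). Fixed press: grey base 110 x 120 x 18 mm, steel columns left and right, grey crosshead with its top at 140 mm. An identical press with an empty bed stands about 175 mm beside it, on either side, and has no part in the job.
- pack_centre (a point): Centre of the chip pack, 80 x 50 x 24 mm: two plain aluminium plates with a clear plate between, loose, lying flat on the dark sprung steel bed under the platen between low end stops; long side front to back, sticking out before and behind the crosshead. Its top is 12 mm above this point, 70 mm above the worktop at the start. z up.

How it is judged:
On the way:
1. the platen of the loaded press is wound down onto the pack (value of joint crank above 2.3 rad), for 0.1 s.
At the end, for the whole second after the job is handed in: The loaded press's crank stands still a quarter turn (90, within 20 degrees) past the touching angle (joint between 3.58 and 4.28 rad); the pack lies flat (within 10 degrees) under the platen, within 15 mm of the crank axis, pushed down more than 3 mm on the sprung bed (value of joint crank between 3.577 and 4.277 rad and distance of pack_centre from where it was at the start of the episode above 0.003 m and horizontal distance between pack_centre and crank_axis below 0.015 m and angle between pack_centre's own z axis and vertical below 0.17 rad and not (velocity of joint crank above 0.1 rad/s) and velocity of joint crank above -0.1 rad/s).
It fails at once if the pack is over-pressed: the crank is more than 125 degrees past touching (value of joint crank above 4.54 rad).
It also fails if it takes over 38 s, if anything falls off the work surface, if the arm or the gripper's body presses on something with over 40 N, if the wrist force passes 120 N, or if a joint passes its speed limit or range.

## Robot

A 7-joint arm with a two-finger parallel gripper is mounted at the origin on a cart in front of the work surface, level with it; the furniture and walls round the work are solid. World frame = base frame: x ahead of the robot, y to its left, z up, the work surface at z = 0. Lengths are in m, angles in rad, forces in N, time in s.
With the tool pointing down it reaches from about 0.4 to 0.85 m from the base axis. Payload 4.5 kg.
Tool frame: the origin (TCP) lies on the centre line of the jaws, within the pads' length; the fingertips stand 17 mm ahead of it and the grasp point (between the pads) lies 2 mm behind it (r.tip_reach is the distance from the TCP to the fingertips, in m); z points along the fingers, y is the line along which they close (so a half turn about z gives the same grasp; the last joint's range is limited). The gripper opens to 88 mm and grips with 3 to 60 N. Pads are 18 mm wide; open, the fingers measure 123 mm over their backs; the gripper's body (75 mm by 187 mm) begins 45 mm behind the grasp point.
Start: joints at [1.263, 0.689, -0.195, 1.565, 0.157, 0.902, -0.215], TCP at [0.21, -0.589, 0.256] pointing down, gripper open.
Joint ranges: [-3.01, 3.01], [-0.46, 2.08], [-1.47, 1.51], [0.13, 2.56], [-1, 4.14], [0.04, 2.09], [-2.66, 2.66]. Speed limits (rad/s): [2.57, 2.57, 3.14, 3.14, 3.14, 3.14, 3.14].

## Interface

Orientations are given as a unit quaternion [x, y, z, w].
In Python, from plant import r gives the robot as it stands.
- The arm moves only by the tool step_arm, never from a script. Its argument "steps" is a list of rows, each a list of 7 numbers: the shift along the tool's x, y, z in cm, then the turn, a rotation vector about the tool's x, y, z in degrees, then the gripper's target within -1 to 1 (shut at 1, half-way at 0, fully open at -1). A call has 1 to 8 rows; each row shifts and turns the commanded pose from where the row before left it, along the tool's axes as they then stand; what a row does not reach is not made up. A row lasts 1/8 s, in which the tool goes at most 62.5 mm and 10.7 degrees, less where a joint would pass 70% of its speed; a pose out of reach is approached as far as the arm can. A call with a gripper value outside its range is refused whole. The fingers move at their own pace and stop on an object; "force" is the grip in N (left out, the last holds). Time passes only in rows, so rows that do not move let the fingers close. It gives the time, the measured TCP pose, the force, the opening and the grip force at its end, in the units of the state.
- r.get_state(): the state, without advancing time (a new reading comes with each control period).
- r.snapshot(name): name is "side" or "top" or "wrist"; returns a dict with "pixels" (420x560x3 uint8, red, green, blue), "fx", "fy", "cx", "cy" (pixels), "dist_coeffs" ([k1, k2, p1, p2, k3] as OpenCV has them; the pictures are not rectified), "cam_to_world" (4x4, takes a point from camera to world coordinates). Camera axes: x right, y down, z forward; pixel columns grow to the right and rows downward; lengths in m; the calibration is good to about 2 mm. A picture is of the moment at which its call begins. There is no depth.
- r.finish_job(): hands the job in; it is judged then, once.
The state is a dict: "clock": time; "q": joint angles; "qd": joint speeds; "joint_torque": joint torques, N m; "tool_pos": TCP position; "eef_rot": TCP orientation; "contact_force": force on the tool from outside, world axes, zero at the start; "moment": the same for the moment, N m; "opening": opening from 0.0 (shut) to 1.0 (fully open); "finger_force": force on a finger pad.
Only numpy, scipy, OpenCV 4.12 (cv2) and the standard library are available. Lean on these libraries where they do the work, as an engineer would, in place of code of your own. Each camera call takes 0.05 s, during which the arm holds its last target. There are 200 camera calls.

## Working session

There is one attempt and no reset: what is moved stays moved. The work goes in short steps, Python scripts to look and compute and a tool call to move; the robot and the scene stay as the last step left them, time stands still between calls to the robot, and variables do not carry over. Pictures are saved under pics/ and viewed, at most 10 in all, crops included, and the job is handed in when it is done.

Besides the shell and the picture viewer there is one more tool, called after "Request:" as name(argument=value, ...) on one line, values as JSON. step_arm: Moves the arm, as the interface text tells. Its arguments: {"type":"object","properties":{"steps":{"type":"array","items":{"type":"array","items":{"type":"number"}}},"force":{"type":"number"}},"required":["steps"]}

```bash
mkdir -p pics; cat > h.py <<'E'
import numpy as np, cv2
from plant import r
from scipy.spatial.transform import Rotation as R
def snap(n,f):
    s=r.snapshot(n); cv2.imwrite('pics/'+f,cv2.cvtColor(s['pixels'],cv2.COLOR_RGB2BGR)); np.savez('pics/'+f[:-4]+'.npz',**{k:np.array(v) for k,v in s.items()}); return s
def ray(s,uv):
    K=np.array([[s['fx'],0,s['cx']],[0,s['fy'],s['cy']],[0,0,1]],float)
    p=cv2.undistortPoints(np.array([[uv]],float),K,np.array(s['dist_coeffs'],float))[0,0]
    T=np.array(s['cam_to_world']); d=T[:3,:3]@[p[0],p[1],1]; return T[:3,3],d/np.linalg.norm(d)
def onz(s,uv,z):
    o,d=ray(s,uv); return o+d*(z-o[2])/d[2]
E
python3 - <<'E'
from h import *
for n in ('top','side'):
    s=snap(n,n+'0.png'); print(n,np.round(s['cam_to_world'],3).tolist())
st=r.get_state(); print(st['clock'],st['tool_pos'],st['eef_rot'],R.from_quat(st['eef_rot']).as_matrix().round(3).tolist())
E
```

```text
top [[0.015, -0.99, 0.138, 0.37], [-1.0, -0.014, 0.008, -0.323], [-0.006, -0.138, -0.99, 0.997], [0.0, 0.0, 0.0, 1.0]]
side [[-0.843, -0.322, 0.432, 0.114], [-0.538, 0.536, -0.65, 0.235], [-0.023, -0.78, -0.625, 0.687], [0.0, 0.0, 0.0, 1.0]]
0.1 [ 0.20924567 -0.58833765  0.25499801] [ 9.85429272e-01  1.70083635e-01 -2.09695419e-04 -8.14565602e-04] [[0.942, 0.335, -0.001], [0.335, -0.942, 0.002], [-0.0, -0.002, -1.0]]
```

View pics/top0.png

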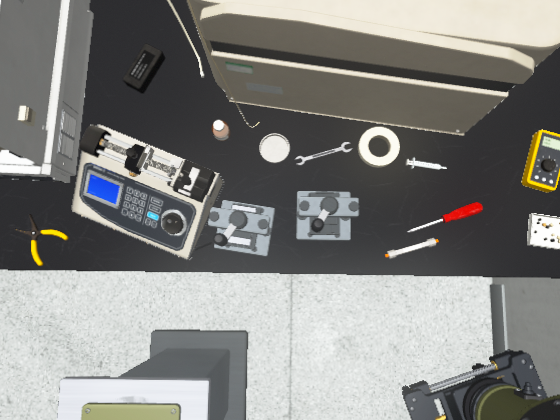

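View pics/side0.png

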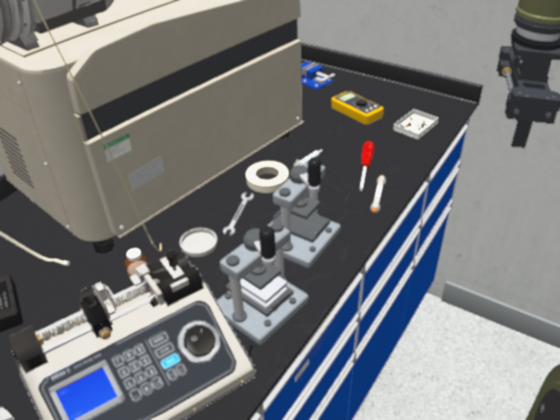

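The loaded press is the left one: top view around (240,228), with the pack's white plates visible in the side view at (265,290). Next, an enlarged crop of both views.

```bash
python3 - <<'E'
from h import *
a=cv2.imread('pics/top0.png')[190:265,190:290]; b=cv2.imread('pics/side0.png')[215:345,205:315]
a=cv2.resize(a,None,fx=4,fy=4,interpolation=2); b=cv2.resize(b,None,fx=3.5,fy=3.5,interpolation=2)
c=np.zeros((455,800,3),np.uint8); c[:300,:400]=a; c[:455,405:790]=b[:455]; cv2.imwrite('pics/c.png',c)
E
```

```text
(no output)
```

View pics/c.png

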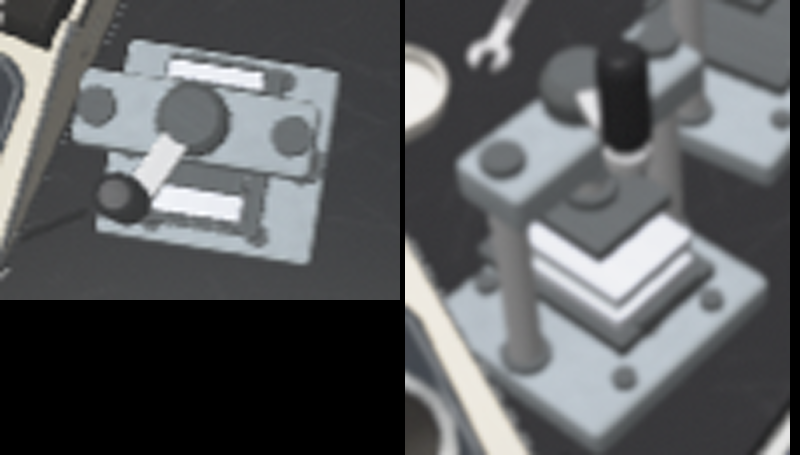

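The knob top is at about (219,238) in the top view and (267.6,230) in the side view. The hub is at about (237.7,219), and the crosshead bolts at (214,216.5) and (263,224). The knob is to the left of front, so the crank already stands at some clockwise angle.

```bash
python3 - <<'E'
from h import *
t=np.load('pics/top0.npz'); s=np.load('pics/side0.npz')
T=lambda u,v:(190+(u+.5)/4-.5,190+(v+.5)/4-.5); S=lambda u,v:(205+(u-404.5)/3.5-.5,215+(v+.5)/3.5-.5)
p=lambda n,x:print(n,np.round(x,4))
p('knobtop T',onz(t,T(118,193),.211)); p('knobtop S',onz(s,S(624,53),.211)); p('knob mid S',onz(s,S(624,98),.187))
h=onz(t,T(191,116),.162); p('hub T',h); p('hub S',onz(s,S(578,82),.162))
a=onz(t,T(97,106),.142);b=onz(t,T(293,137),.142); p('bolts',[a,b,(a+b)/2]); d=a-b; print('press front->back yaw deg',np.degrees(np.arctan2(d[1],d[0]))-90)
a=onz(s,S(502,157),.142);p('bolt L side',a)
# base corners z=.018 
c=[onz(t,T(*q),.018) for q in ((338,70),(308,263),(97,232),(130,40))]; p('base',c); p('basecentre',np.mean(c,0))
p('pumpedge',onz(t,T(95,40),.08))
K=onz(t,T(118,193),.211); print('r',np.linalg.norm((K-h)[:2]))
E
```

```text
knobtop T [ 0.4376 -0.2042  0.211 ]
knobtop S [ 0.4339 -0.2005  0.211 ]
knob mid S [ 0.4351 -0.2004  0.187 ]
hub T [ 0.479  -0.2302  0.162 ]
hub S [ 0.473  -0.2204  0.162 ]
bolts [[ 0.4859 -0.1821  0.142 ]
 [ 0.472  -0.2777  0.142 ]
 [ 0.4789 -0.2299  0.142 ]]
press front->back yaw deg -8.225525381704557
bolt L side [ 0.4871 -0.1838  0.142 ]
base [[ 0.5249 -0.2954  0.018 ]
 [ 0.4173 -0.2809  0.018 ]
 [ 0.4326 -0.1642  0.018 ]
 [ 0.5402 -0.1788  0.018 ]]
basecentre [ 0.4788 -0.2298  0.018 ]
pumpedge [ 0.5292 -0.1696  0.08  ]
r 0.04879772541913203
```

Request:
step_arm(steps=[[2.8, -2.4, -0.8, 0, 0, 0, -0.3], [2.8, -2.4, -0.8, 0, 0, 0, -0.3], [2.8, -2.4, -0.8, 0, 0, 0, -0.3], [2.8, -2.4, -0.8, 0, 0, 0, -0.3], [2.8, -2.4, -0.8, 0, 0, 0, -0.3], [2.8, -2.4, -0.5, 0, 0, 0, -0.3], [2.8, -2.4, 0, 0, 0, 0, -0.3], [2.8, -2.4, 0, 0, 0, 0, -0.3]])

```text
clock: 1.1
tool_pos: [0.3565, -0.3317, 0.3006]
eef_rot: [0.985, 0.17, -0.0, -0.0]
contact_force: [0.6, -0.1, -0.4]
opening: 0.649
finger_force: 0.0
```

Request:
step_arm(steps=[[2.8, -2.4, 0, 0, 0, 0, -0.3], [2.8, -2.4, 0, 0, 0, 0, -0.3], [2.8, -2.4, 0, 0, 0, 0, -0.3], [2.0, -1.6, 0, 0, 0, 0, -0.3], [0, 0, 0, 0, 0, 0, -0.3]])

```text
clock: 1.72
tool_pos: [0.4255, -0.2133, 0.3006]
eef_rot: [0.985, 0.172, 0.0, -0.0]
contact_force: [-1.1, -0.5, -0.3]
opening: 0.651
finger_force: 0.0
```

```bash
cat > go.py <<'E'
import sys
from h import *
st=r.get_state(); M=R.from_quat(st['eef_rot']).as_matrix()
print('t',st['clock'],'pos',np.round(st['tool_pos'],4),'F',np.round(st['contact_force'],1),'op',st['opening'],'ff',st['finger_force'])
if len(sys.argv)>3: print('to go cm (tool)',np.round(M.T@(np.array(sys.argv[1:4],float)-st['tool_pos'])*100,2))
E
python3 go.py .4368 -.2027 .30; python3 -c "
from h import *
print(r.get_state()['q']);snap('wrist','w1.png')"
```

```text
t 1.725 pos [ 0.4255 -0.2133  0.3006] F [-1.1 -0.5 -0.3] op 0.6511215800209066 ff 0.0
to go cm (tool) [ 1.42 -0.61  0.06]
[ 0.51142745  0.43592165 -0.21137511  1.94015155  0.12534761  0.77814266
 -0.99473293]
```

View pics/w1.png

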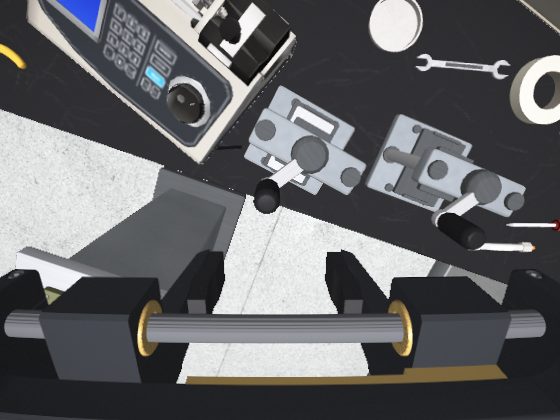

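The wrist view shows the loaded press with its knob top at about (266,200), the hub at (310,153) and the bolts at (266,130) and (351,177). I'll use these to cross-check the positions.

```bash
python3 - <<'E'
from h import *
w=np.load('pics/w1.npz')
im=w['pixels'][180:215,245:290].max(2); m=(im<45).astype(np.uint8)
n,l,stt,c=cv2.connectedComponentsWithStats(m); i=1+stt[1:,4].argmax(); print('blob',stt[i],c[i]+[245,180])
print(np.round(onz(w,(266.5,199),.211),4),'hub',onz(w,(310,153),.162).round(4),'bolts',onz(w,(266,130),.142).round(4),onz(w,(351,177),.142).round(4))
print(w['cam_to_world'].round(3).tolist())
E
```

```text
blob [  9   0  26  32 404] [267.60148515 190.66584158]
[ 0.4412 -0.2005  0.211 ] hub [ 0.4824 -0.2268  0.162 ] bolts [ 0.487 -0.182  0.142] [ 0.473  -0.2777  0.142 ]
[[0.339, -0.895, -0.289, 0.501], [-0.941, -0.322, -0.104, -0.186], [0.0, 0.307, -0.952, 0.43], [0.0, 0.0, 0.0, 1.0]]
```

Request:
step_arm(steps=[[0.8, -0.3, 1.0, 0, 0, 0, -0.3], [0.75, -0.3, 2.0, 0, 0, 0, -0.3], [0, 0, 2.0, 0, 0, 0, -0.3], [0, 0, 0, 0, 0, 0, -0.3]])

```text
clock: 2.28
tool_pos: [0.4359, -0.2046, 0.2491]
eef_rot: [0.986, 0.169, -0.002, -0.001]
contact_force: [0.2, 0.4, 0.1]
opening: 0.649
finger_force: 0.0
```

```bash
python3 go.py .438 -.2022 .187
```

```text
t 2.275 pos [ 0.4359 -0.2046  0.2491] F [0.2 0.4 0.1] op 0.6493022592951225 ff 0.0
to go cm (tool) [ 0.3  -0.14  6.21]
```

Request:
step_arm(steps=[[0.3, -0.1, 1.2, 0, 0, 0, -0.3], [0, 0, 1.6, 0, 0, 0, -0.3], [0, 0, 1.6, 0, 0, 0, -0.3], [0, 0, 1.2, 0, 0, 0, -0.3], [0, 0, 0.6, 0, 0, 0, -0.3], [0, 0, 0, 0, 0, 0, -0.3], [0, 0, 0, 0, 0, 0, -0.3]])

```text
clock: 3.15
tool_pos: [0.4401, -0.2024, 0.1891]
eef_rot: [0.985, 0.17, 0.0, 0.0]
contact_force: [0.3, -0.9, -0.5]
opening: 0.652
finger_force: 0.0
```

```bash
python3 go.py .438 -.2022 .187;python3 -c "
from h import *
snap('side','s1.png');a=cv2.imread('pics/s1.png')[150:350,150:350];cv2.imwrite('pics/s1c.png',cv2.resize(a,None,fx=3,fy=3))"
```

```text
t 3.15 pos [ 0.4401 -0.2024  0.1891] F [ 0.3 -0.9 -0.5] op 0.6524673481929889 ff 0.0
to go cm (tool) [-0.19 -0.09  0.21]
```

View pics/s1c.png

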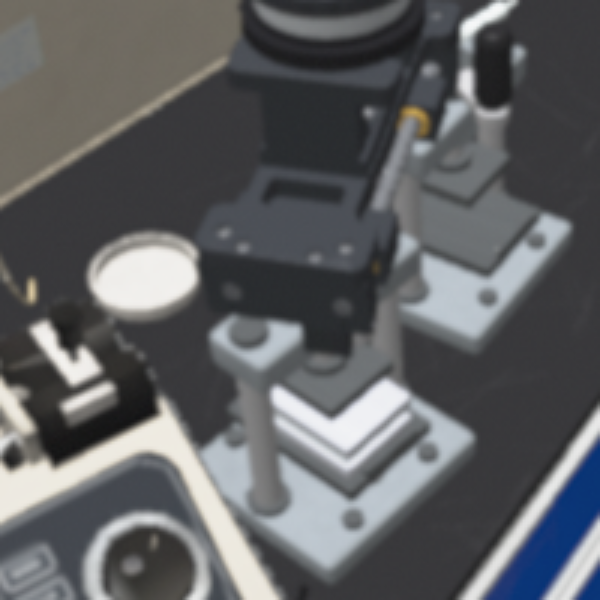

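The side view shows the fingers down at knob height with clear space around them; the near finger hides the knob. I'll nudge and close.

Request:
step_arm(steps=[[-0.2, 0, 0, 0, 0, 0, 0.2], [0, 0, 0, 0, 0, 0, 1], [0, 0, 0, 0, 0, 0, 1], [0, 0, 0, 0, 0, 0, 1], [0, 0, 0, 0, 0, 0, 1]], force=25)

```text
clock: 3.82
tool_pos: [0.4376, -0.2024, 0.1887]
eef_rot: [0.985, 0.17, -0.0, -0.0]
contact_force: [-1.0, 2.6, 2.6]
opening: 0.238
finger_force: 25.0
```

```bash
python3 go.py .438 -.2022 .187
```

```text
t 3.825 pos [ 0.4376 -0.2024  0.1887] F [-1.   2.6  2.6] op 0.2380359717564759 ff 25.00037732126657
to go cm (tool) [0.05 0.   0.17]
```

```bash
cat > arc.py <<'E'
import sys
from h import *
# from current pose along the circle: python3 arc.py cx cy targetworldangle step
cx,cy,tg,sp=map(float,sys.argv[1:5]); st=r.get_state(); M=R.from_quat(st['eef_rot']).as_matrix(); p=st['tool_pos']
th=np.degrees(np.arctan2(p[1]-cy,p[0]-cx)); print('th',th,'r',np.hypot(p[1]-cy,p[0]-cx),'crank',np.radians(171.8-th),'F',np.round(st['contact_force'],1))
n=int(np.ceil((th-tg)/sp-1e-6)); a=np.radians(np.linspace(th,tg,n+1)); q=np.c_[cx+.05*np.cos(a),cy+.05*np.sin(a),0*a+p[2]]; q[0]=p
print(((np.diff(q,axis=0)@M)*100).round(2).tolist())
E
python3 arc.py .4795 -.2298 67 10
```

```text
th 146.79022663161038 r 0.05011201591066994 crank 0.4365028904559918 F [-1.   2.6  2.6]
[[0.74, -0.45, 0.0], [0.8, -0.33, -0.0], [0.85, -0.18, -0.0], [0.87, -0.03, -0.0], [0.86, 0.12, -0.0], [0.83, 0.26, -0.0], [0.77, 0.4, -0.0], [0.69, 0.53, -0.0]]
```

Request:
step_arm(steps=[[0.74, -0.45, 0, 0, 0, 0, 1], [0.8, -0.33, 0, 0, 0, 0, 1], [0.85, -0.18, 0, 0, 0, 0, 1], [0.87, -0.03, 0, 0, 0, 0, 1], [0, 0, 0, 0, 0, 0, 1]], force=35)

```text
clock: 4.45
tool_pos: [0.4651, -0.1812, 0.1887]
eef_rot: [0.985, 0.171, -0.001, -0.001]
contact_force: [-2.3, 4.0, 4.5]
opening: 0.235
finger_force: 35.0
```

```bash
python3 arc.py .4795 -.2298 27 10
```

```text
th 106.46398861344782 r 0.050702146457658075 crank 1.1403285188158412 F [-2.3  4.   4.5]
[[0.85, 0.19, -0.0], [0.82, 0.27, -0.0], [0.76, 0.41, -0.0], [0.68, 0.53, -0.0], [0.58, 0.64, -0.0], [0.46, 0.73, -0.0], [0.33, 0.8, -0.0], [0.18, 0.85, -0.0]]
```

Request:
step_arm(steps=[[0.85, 0.15, 0, 0, 0, 0, 1], [0.82, 0.27, 0, 0, 0, 0, 1], [0.76, 0.41, 0, 0, 0, 0, 1], [0.68, 0.53, 0, 0, 0, 0, 1], [0.58, 0.64, 0, 0, 0, 0, 1], [0.46, 0.73, 0, 0, 0, 0, 1], [0.33, 0.8, 0, 0, 0, 0, 1], [0.18, 0.85, 0, 0, 0, 0, 1]])

```text
clock: 5.45
tool_pos: [0.525, -0.2073, 0.1888]
eef_rot: [0.985, 0.171, 0.001, -0.001]
contact_force: [-0.7, 4.0, 2.5]
opening: 0.239
finger_force: 35.0
```

```bash
python3 arc.py .4795 -.2298 -33 10
```

```text
th 26.31307130338583 r 0.050792313685728833 crank 2.5392259243701396 F [-0.7  4.   2.5]
[[-0.05, 0.87, -0.0], [-0.12, 0.85, -0.0], [-0.27, 0.82, -0.0], [-0.4, 0.76, -0.0], [-0.53, 0.68, -0.0], [-0.64, 0.58, -0.0]]
```

Request:
step_arm(steps=[[-0.03, 0.87, 0, 0, 0, 0, 1], [-0.12, 0.85, 0, 0, 0, 0, 1], [-0.27, 0.82, 0, 0, 0, 0, 1], [-0.4, 0.76, 0, 0, 0, 0, 1], [-0.53, 0.68, 0, 0, 0, 0, 1], [-0.64, 0.58, 0, 0, 0, 0, 1], [0, 0, 0, 0, 0, 0, 1]])

```text
clock: 6.32
tool_pos: [0.5205, -0.2582, 0.1887]
eef_rot: [0.985, 0.17, 0.0, -0.0]
contact_force: [-0.9, 3.6, 3.0]
opening: 0.24
finger_force: 35.0
```

```bash
python3 arc.py .4795 -.2298 -53.4 10; python3 go.py
```

```text
th -34.67199129013042 r 0.04985967788190768 crank 3.603616061161831 F [-0.9  3.6  3. ]
[[-0.69, 0.43, -0.0], [-0.76, 0.3, -0.0]]
t 6.325 pos [ 0.5205 -0.2582  0.1887] F [-0.9  3.6  3. ] op 0.23974105408287527 ff 35.00051950919442
```

Request:
step_arm(steps=[[-0.69, 0.43, 0, 0, 0, 0, 1], [-0.76, 0.3, 0, 0, 0, 0, 1], [0, 0, 0, 0, 0, 0, 1], [0, 0, 0, 0, 0, 0, 1]])

```text
clock: 6.82
tool_pos: [0.5096, -0.2692, 0.1888]
eef_rot: [0.985, 0.17, 0.0, -0.0]
contact_force: [0.5, 5.8, 2.9]
opening: 0.235
finger_force: 35.0
```

```bash
python3 arc.py .4795 -.2298 -60 10
```

```text
th -52.63745121232105 r 0.04957937254415545 crank 3.9171724884391415 F [0.5 5.8 2.9]
[[-0.61, 0.2, -0.0]]
```

Request:
step_arm(steps=[[0, 0, 0, 0, 0, 0, -0.3], [0, 0, 0, 0, 0, 0, -0.3], [0, 0, 0, 0, 0, 0, -0.3], [0, 0, -1, 0, 0, 0, -0.3], [0, 0, -2, 0, 0, 0, -0.3], [0, 0, -3, 0, 0, 0, -0.3], [0, 0, -3, 0, 0, 0, -0.3], [0, 0, -2, 0, 0, 0, -0.3]])

```text
clock: 7.82
tool_pos: [0.5096, -0.2701, 0.301]
eef_rot: [0.985, 0.17, 0.001, 0.001]
contact_force: [0.5, -0.3, -1.3]
opening: 0.649
finger_force: 0.0
```

Request:
step_arm(steps=[[-2.5, 2, -2, 0, 0, 0, -0.3], [-3, 2.5, -1, 0, 0, 0, -0.3], [-3, 2.5, 0, 0, 0, 0, -0.3], [-3, 2.5, 0, 0, 0, 0, -0.3], [-3, 2.5, 0, 0, 0, 0, -0.3], [-3, 2.5, 0, 0, 0, 0, -0.3], [0, 0, 0, 0, 0, 0, -0.3]])

```text
clock: 8.7
tool_pos: [0.3896, -0.4687, 0.3292]
eef_rot: [0.986, 0.167, -0.001, 0.001]
contact_force: [1.0, 0.9, 0.0]
opening: 0.646
finger_force: 0.0
```

```bash
python3 go.py; python3 - <<'E'
from h import *
snap('top','t2.png');snap('side','s2.png')
a=cv2.imread('pics/t2.png')[190:265,190:290]; b=cv2.imread('pics/s2.png')[215:345,205:315]
a=cv2.resize(a,None,fx=4,fy=4,interpolation=2); b=cv2.resize(b,None,fx=3.5,fy=3.5,interpolation=2)
c=np.zeros((455,800,3),np.uint8); c[:300,:400]=a; c[:455,405:790]=b[:455]; cv2.imwrite('pics/c2.png',c)
E
```

```text
t 8.7 pos [ 0.3896 -0.4687  0.3292] F [1.  0.9 0. ] op 0.6461523376269861 ff 0.0
```

View pics/c2.png

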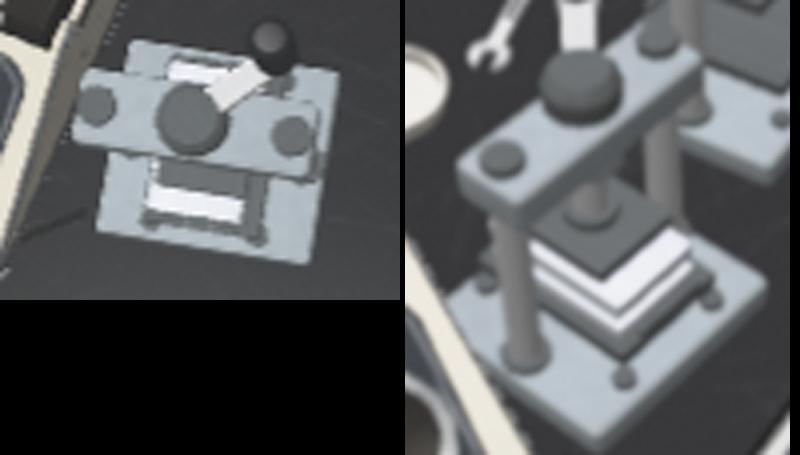

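The crank now points back and to the right, with the knob top at about (257,201) in the top view. The platen is down on the flat pack. I'll check the angle, then hand in.

```bash
python3 - <<'E'
from h import *
t=np.load('pics/t2.npz'); k=onz(t,(190+270.5/4-.5,190+42.5/4-.5),.211); d=k[:2]-[.4795,-.2298]
c=np.radians(171.8)-np.arctan2(d[1],d[0]); print(k,np.linalg.norm(d),c)
if 3.7<c<4.15: print(r.finish_job())
E
```

```text
[ 0.50658534 -0.27013636  0.211     ] 0.048586390278203016 3.9779396355495398
the job is handed in; nothing more can be done
None
```

I wound the loaded press (the left one) a quarter turn past touching, let go of the crank and handed the job in. The crank stands at about 3.92 to 3.98 rad against a 3.93 target, and the last pictures show the pack flat under the platen; no verdict came back.

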